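Slide the sharpening stone into its recess

ROBOT

A 6-joint arm with a two-finger parallel gripper is mounted at the origin on the work surface. World frame = base frame: x ahead of the robot, y to its left, z up, the work surface at z = 0. Lengths are in m, angles in rad, forces in N, time in s.
With the tool pointing down it reaches from about 0.425 to 0.95 m from the base axis. Payload 3.5 kg.
Tool frame: the origin (TCP) lies on the centre line of the jaws, within the pads' length; the fingertips stand 17 mm ahead of it and the grasp point (between the pads) lies 2 mm behind it; z points along the fingers, y is the line along which they close (so a half turn about z gives the same grasp; the last joint's range is limited). The gripper opens to 85 mm and grips with 20 to 120 N. Pads are 22 mm wide; open, the fingers measure 114 mm over their backs; the gripper's body (76 mm by 85 mm) begins 54 mm behind the grasp point. The pads swing forward as they close: fully open they stand 13 mm farther back than shut.
Start: joints at [-1.268, 0.286, 1.577, -0, 1.279, -0.15], TCP at [0.295, -0.607, 0.248] pointing down, gripper open.
Joint ranges: [-2.77, 2.77], [-0.9, 2.22], [0.21, 2.48], [-1.53, 4.67], [0.24, 2.81], [-2.84, 2.84]. Speed limits (rad/s): [2.79, 2.79, 3.14, 3.14, 3.14, 3.14].

INTERFACE

Orientations are given as a unit quaternion [x, y, z, w].
In Python, from plant import ctrl gives the robot as it stands. The module is installed in compiled form; this text tells all that it offers.
- The arm moves only by the tool drive_tool, never from a script. Its argument "moves" is a list of rows, each a list of 3 entries, a list of its own where there are three numbers: the turn, a rotation vector about the tool's x, y, z in rad, then the shift along the tool's x, y, z in m, then the finger opening in m, from 0 to 0.0854. A call has 1 to 5 rows; each row shifts and turns the commanded pose from where the row before left it, along the tool's axes as they then stand; what a row does not reach is not made up. A row lasts 1/8 s, in which the tool goes at most 62.5 mm and 10.7 degrees, less where a joint would pass 70% of its speed; a pose out of reach is approached as far as the arm can. A call with a gripper value outside its range is refused whole. The fingers move at their own pace and stop on an object; "grip_force" is the grip in N (left out, the last holds). Time passes only in rows, so rows that do not move let the fingers close. It gives the time, the measured TCP pose, the force, the opening and the grip force at its end, in the units of the state.
- ctrl.get_state(): the state, without advancing time (a new reading comes with each control period).
- ctrl.read_camera(name): name is "side" or "top" or "wrist"; returns a dict with "image" (400x640x3 uint8, red, green, blue), "fx", "fy", "cx", "cy" (pixels), "dist" ([k1, k2, p1, p2, k3] as OpenCV has them; the pictures are not rectified), "R" (3x3) and "t" (3): a world point X has camera coordinates R X + t. Camera axes: x right, y down, z forward; pixel columns grow to the right and rows downward; lengths in m; the calibration is good to about 2 mm. A picture is of the moment at which its call begins. There is no depth.
- ctrl.sign_off(): hands the job in; it is judged then, once.
The state is a dict: "time": time; "qpos": joint angles; "dq": joint speeds; "joint_efforts": joint torques, N m; "eef_pos": TCP position; "tcp_rot": TCP orientation; "contact_force": force on the tool from outside, world axes, zero at the start; "wrist_torque": the same for the moment, N m; "opening": opening from 0.0 (shut) to 1.0 (fully open); "finger_force": force on a finger pad.
Only numpy, scipy, OpenCV 4.12 (cv2) and the standard library are available. Lean on these libraries where they do the work, as an engineer would, in place of code of your own. Each camera call takes 0.05 s, during which the arm holds its last target. There are 200 camera calls.

TASK

Take the red-brown sharpening stone off the rubber mat and lay it flat on the start end of the sharpening base's metal plate, between the two red marks. From there slide it along the blue fence, always lying on the plate, until it drops into the round recess, and leave it there flat and fully home. The stone is brittle: set it down and push it gently (never more than 25 N against the base), and leave everything else where it is.

Things in the scene. Friction and masses are not known exactly. Their poses are not given: they have to be found in the camera images.
- stone_center (a point): Centre (half-way up) of the red-brown terracotta sharpening stone, a flat disc 50 mm wide, 18 mm thick, about 90 g; z is its axis. It starts flat on a black rubber mat (270 x 90 x 4 mm) in a row with a grey and a white stone of the same size, in any of the three places, about 85 mm from centre to centre; the row runs roughly along world x.
- base: Fixed sharpening base, 110 mm wide (x) and 320 mm long (y), origin mid-underside, z up; x points roughly away from the robot, y to its left. On it lies a flat metal plate, its top 26 mm above the origin, open on the near side (wooden lip at x = -55 to -49 mm, 3 mm lower). Plate clamped, does not move; stone slides easily on plate and fence (friction about 0.25).
- start_spot (a point): Point on the plate's top at the start end, base frame x = 5, y = -75, z = 26 mm: centre of the stone's underside when laid here touching the fence. Plain plate all round. A 60 mm long red strip on the fence and one on the near lip mark this end (30 mm either side of this point along y).
- fence_edge (a point): Upper edge of the straight blue fence along the plate's far side, base frame x = 30, y = 0, z = 34 mm. The fence's face is the plane x = 30 mm, full length, 8 mm higher than the plate; a stone touching it has its centre at x = 5 mm.
- search_mid (a point): Point on the plate's top, base frame x = 5, y = 40 mm. The round dark-floored recess, 52.6 mm wide and 4 mm deep, has its centre on the line x = 5 mm, up to 25 mm either way along y from this point (the plate is clamped by eye; not measured). A free stone slid along the fence falls in by its own weight, sinks 4 mm, stands 14 mm proud, and is stopped by the recess's edge.
Mind the look-alikes: they are no part of the job. Several things look just like the part that bears stone_center: the one meant starts farthest from the robot's base.

How it is judged:
On the way, in this order (a step that is already met when the one before it is completed fails the run):
1. the red-brown stone lies flat on the plate at the start end, between the red marks (z of stone_center in the frame of base between 0.0333 and 0.0375 m and x of stone_center in the frame of base between -0.045 and 0.014 m and y of stone_center in the frame of base between -0.115 and -0.035 m and angle between stone_center's own z axis and vertical below 0.05 rad), for 0.2 s.
2. the stone has been slid along and has dropped into the recess, flat (z of stone_center in the frame of base between 0.029 and 0.0323 m and x of stone_center in the frame of base between -0.004 and 0.014 m and y of stone_center in the frame of base between 0.005 and 0.075 m and angle between stone_center's own z axis and vertical below 0.05 rad), for 0.2 s.
At the end, for the whole second after the job is handed in: The red-brown stone lies at rest in the recess of the plate, let go, flat within 0.05 rad, its centre 29 to 32.3 mm above the base's underside (31 mm when fully home), within 9 mm of the line x = 5 mm and between y = 5 and 75 mm in the base's frame, which only the recess allows (all of step 2 and linear speed of stone below 0.01 m/s and contact force between the fingers and stone below 0.1 N); the robot touches nothing.
It fails at once if the stone presses or pushes on the base (plate, recess edge or fence) with more than 25 N (contact force between stone and base above 25 N).
It fails at once if the stone is carried in the air low over the plate beyond the start end (centre beyond y = -20 mm of the base and 5 to 40 mm higher than when it lies on the plate) instead of sliding on it (z of stone_center in the frame of base between 0.04 and 0.075 m and x of stone_center in the frame of base between -0.06 and 0.06 m and y of stone_center in the frame of base between -0.02 and 0.16 m).
It fails at once if another thing on the counter (grey stone, white stone, bowl, mug, spatula, carton, bottle) is moved by more than 15 mm (distance of any of grey_stone_center, white_stone_center, bowl, mug, spatula, carton, oil from where it was at the start of the episode above 0.015 m).
It also fails if it takes over 54 s, if anything falls off the work surface, if the arm or the gripper's body presses on something with over 40 N, if the wrist force passes 120 N, or if a joint passes its speed limit or range.

## Working session

There is one attempt and no reset: what is moved stays moved. The work goes in short steps, Python scripts to look and compute and a tool call to move; the robot and the scene stay as the last step left them, time stands still between calls to the robot, and variables do not carry over. Pictures are saved under pics/ and viewed, at most 10 in all, crops included, and the job is handed in when it is done.

Besides the shell and the picture viewer there is one more tool, called after "Emit:" as a command line: name --argument value ..., lists and objects as JSON in quotes. drive_tool: Moves the arm, as the interface text tells. Its arguments: {"type":"object","properties":{"moves":{"type":"array","items":{"type":"array"}},"grip_force":{"type":"number"}},"required":["moves"]}

```bash
mkdir -p pics; ls
cat > h.py <<'E'
import numpy as np, cv2
from plant import ctrl
def cam(n):
    return ctrl.read_camera(n)
def ray(c,uv):
    K=np.array([[c['fx'],0,c['cx']],[0,c['fy'],c['cy']],[0,0,1]])
    p=cv2.undistortPoints(np.array(uv,float).reshape(-1,1,2),K,np.array(c['dist'],float)).reshape(-1,2)
    R=np.array(c['R']);t=np.array(c['t'])
    d=np.c_[p,np.ones(len(p))]@R
    return -R.T@t,d
def onz(c,uv,z):
    o,d=ray(c,uv); return o+d*((z-o[2])/d[:,2])[:,None]
def proj(c,X):
    K=np.array([[c['fx'],0,c['cx']],[0,c['fy'],c['cy']],[0,0,1]])
    return cv2.projectPoints(np.array(X,float).reshape(-1,1,3),cv2.Rodrigues(np.array(c['R'],float))[0],np.array(c['t'],float),K,np.array(c['dist'],float))[0].reshape(-1,2)
def save(c,n): cv2.imwrite('pics/'+n,c['image'][:,:,::-1])
E
python3 - <<'E'
from h import *
import pickle
d={}
for n in('top','side'):
    c=cam(n);save(c,n+'1.png');d[n]=c;print(n,c['fx'],-np.array(c['R']).T@c['t'])
pickle.dump(d,open('d.pkl','wb'))
s=ctrl.get_state();print(s)
E
```

```text
pics
top 416.6442355488556 [ 0.37368155 -0.09585733  0.87743474]
side 372.18084123814856 [0.30482624 0.40068277 0.66322872]
{'time': 0.1, 'qpos': array([-1.26798087e+00,  2.87109325e-01,  1.57805075e+00, -5.40235472e-06,
        1.27862094e+00, -1.50026825e-01]), 'dq': array([-0.00119033, -0.00294243, -0.00464815,  0.00082144,  0.0002473 ,
       -0.00082212]), 'joint_efforts': array([ 1.24854429e-03, -4.07293868e+01, -2.93698436e+01, -1.05855675e-04,
        3.45086271e-03, -7.13212870e-06]), 'eef_pos': array([ 0.29516524, -0.60640954,  0.24705306]), 'tcp_rot': array([ 9.74475298e-01,  2.24492084e-01, -8.60860450e-05, -1.09078987e-03]), 'contact_force': array([0.20811693, 0.02256101, 0.18324595]), 'wrist_torque': array([-0.03587031, -0.02345979, -0.01093362]), 'finger_force': 0.0, 'opening': 1.000171940479462}
```

View pics/top1.png

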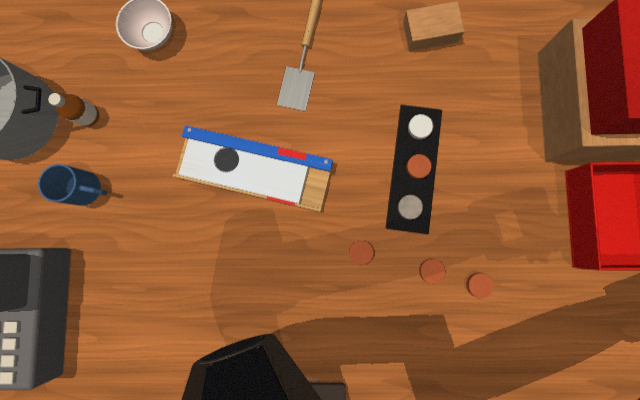

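View pics/side1.png

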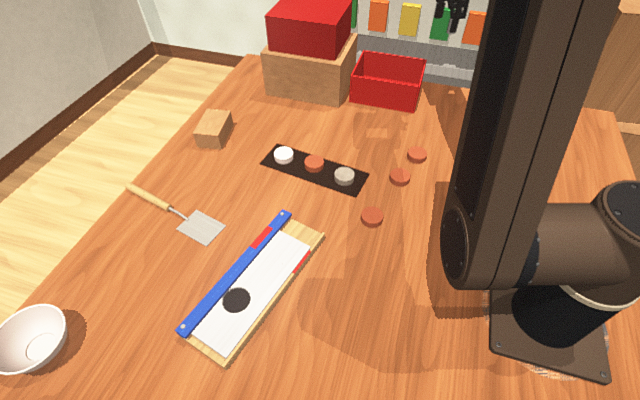

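The top view shows the target stone mid-mat at (419,166), with white at (421,126) and grey at (410,207). The base's recess is at (227,160), the fence runs from (185,132) to (330,163), and the red strips are at (292,153) and (281,201). The side view agrees: stone at (314,163), recess at (236,299).

```bash
cat > m.py <<'E'
from h import *
def blob(mask,near):
    n,l,st,ce=cv2.connectedComponentsWithStats(mask.astype(np.uint8))
    i=min((i for i in range(1,n) if st[i,4]>15),key=lambda i:np.hypot(*(ce[i]-near)))
    return l==i
def cont(m): return max(cv2.findContours(m.astype(np.uint8),0,1)[0],key=len).reshape(-1,2)
E
python3 - <<'E'
from m import *
import pickle
d=pickle.load(open('d.pkl','rb'))
near=dict(top=dict(s=(419,166),w=(421,126),g=(410,207),rec=(227,160),f=(250,146),r1=(292,153),r2=(281,201)),
 side=dict(s=(314,163),w=(284,155),g=(344,176),rec=(236,299),f=(230,280),r1=(261,237),r2=(302,262)))
for n,c in d.items():
    im=c['image'];h=cv2.cvtColor(im,cv2.COLOR_RGB2HSV);H,S,V=[h[...,i].astype(int) for i in range(3)]
    print(n)
    red=((H<12)|(H>172))&(S>110)&(V>80)
    R=red&(S>190)
    masks=dict(s=red&(S>125),rec=(V<75),f=(H>100)&(H<125)&(S>150)&(V>60),r1=((H<6)|(H>174))&(S>190)&(V>90),r2=((H<6)|(H>174))&(S>190)&(V>90))
    for k,z in dict(s=.022,rec=.024,f=.034,r1=.034,r2=.023).items():
        m=blob(masks[k],near[n][k]);p=cont(m);P=onz(c,p,z)[:,:2].astype(np.float32)
        print(k,m.sum(),p.mean(0).round(1),'rect',[np.round(x,4) for x in cv2.minAreaRect(P)], 'circ',[np.round(x,4) for x in cv2.minEnclosingCircle(P)])
    for q in [(419,166),(421,126),(227,160),(292,153),(281,201)] if n=='top' else [(314,163),(236,299),(261,237),(302,262)]: print(q,h[q[1],q[0]])
E
```

```text
top
s 474 [418.7 165.7] rect [array([ 0.5297, -0.2543]), array([0.0481, 0.0506]), np.float64(44.1424)] circ [array([ 0.5297, -0.2537]), np.float64(0.026)]
rec 415 [226.1 159.2] rect [array([0.5493, 0.1467]), array([0.0488, 0.0469]), np.float64(89.2131)] circ [array([0.5486, 0.1473]), np.float64(0.025)]
f 1461 [260.4 149.3] rect [array([0.5697, 0.0822]), array([0.3194, 0.0244]), np.float64(75.9167)] circ [array([0.5667, 0.0829]), np.float64(0.1598)]
r1 142 [291.7 153.3] rect [array([0.5577, 0.0084]), array([0.0571, 0.0124]), np.float64(75.9822)] circ [array([0.5568, 0.0087]), np.float64(0.0287)]
r2 58 [280.5 200.6] rect [array([0.4602, 0.0327]), array([0.0582, 0.0044]), np.float64(76.1362)] circ [array([0.4605, 0.0326]), np.float64(0.0292)]
(419, 166) [  9 179 179]
(421, 126) [ 24  18 223]
(227, 160) [150   4  64]
(292, 153) [  1 210 223]
(281, 201) [  3 186 224]
side
s 344 [317.6 161.4] rect [array([ 0.5248, -0.2419]), array([0.0649, 0.0852]), np.float64(81.1037)] circ [array([ 0.5228, -0.2548]), np.float64(0.0456)]
rec 1163 [314.7 170.5] rect [array([ 0.5242, -0.2231]), array([0.083 , 0.2567]), np.float64(81.7343)] circ [array([ 0.5237, -0.2236]), np.float64(0.1336)]
f 995 [238.8 266.9] rect [array([0.5736, 0.0864]), array([0.3172, 0.0228]), np.float64(76.0881)] circ [array([0.574 , 0.0862]), np.float64(0.1588)]
r1 16 [291.3  49.3] rect [array([ 0.7824, -0.7565]), array([0.0135, 0.0591]), np.float64(28.2048)] circ [array([ 0.7784, -0.7586]), np.float64(0.0297)]
r2 3541 [387.1  81.2] rect [array([ 0.4347, -0.6857]), array([0.3161, 0.2236]), np.float64(89.9673)] circ [array([ 0.4345, -0.6842]), np.float64(0.1891)]
(314, 163) [ 10 157 236]
(236, 299) [10 50 92]
(261, 237) [  2 180 249]
(302, 262) [  3 178 246]
```

Emit:
drive_tool --moves '[[[0,0,0],[0.046,-0.0266,0],0.0854],[[0,0,0],[0.046,-0.0266,0],0.0854],[[0,0,0],[0.046,-0.0266,0],0.0854],[[0,0,0],[0.046,-0.0266,0],0.0854],[[0,0,0],[0.046,-0.0266,0],0.0854]]' --grip_force 25

```text
time: 0.72
eef_pos: [0.4445, -0.385, 0.2478]
tcp_rot: [0.975, 0.224, -0.0, -0.0]
contact_force: [-0.0, 0.1, -0.1]
opening: 1.002
finger_force: 0.0
```

Emit:
drive_tool --moves '[[[0,0,0],[0.046,-0.0266,0],0.07],[[0,0,0],[0.046,-0.0266,0],0.07],[[0,0,0],[0.046,-0.0266,0],0.07],[[0,0,0.174],[0,0,0.03],0.07],[[0,0,0.174],[0,0,0.03],0.07]]'

```text
time: 1.35
eef_pos: [0.5336, -0.2535, 0.1876]
tcp_rot: [0.999, 0.051, 0.0, 0.0]
contact_force: [-0.5, -0.2, -0.2]
opening: 0.82
finger_force: 0.0
```

Emit:
drive_tool --moves '[[[0,0,0.174],[0,0,0.02],0.07],[[0,0,0.174],[0,0,0],0.07],[[0,0,0],[0,0,0],0.07]]'

```text
time: 1.72
eef_pos: [0.5328, -0.2543, 0.1675]
tcp_rot: [0.993, -0.12, -0.001, -0.0]
contact_force: [0.1, 0.5, 0.3]
opening: 0.822
finger_force: 0.0
```

Run:
```python
from m import *
import pickle
c=cam('wrist');save(c,'w1.png');pickle.dump(c,open('w1.pkl','wb'))
s=ctrl.get_state();print(s['eef_pos'],s['tcp_rot'],s['qpos'].round(2),s['time'],s['opening'])
R=np.array(c['R']);print(-R.T@c['t'],c['fx'])
h=cv2.cvtColor(c['image'],cv2.COLOR_RGB2HSV).astype(int)
red=((h[...,0]<13)|(h[...,0]>172))&(h[...,1]>125)&(h[...,2]>80)
q=proj(c,[[.531,-.2555,.022]])[0];print(q)
m=blob(red,q);p=cont(m);P=onz(c,p,.022)[:,:2].astype(np.float32);print(m.sum(),p.mean(0),cv2.minEnclosingCircle(P))
```

```text
[ 0.53306085 -0.25453792  0.16806558] [ 9.92794835e-01 -1.19826418e-01 -1.80864540e-04 -1.14672098e-04] [-0.62  0.18  1.86  0.    1.11  1.19] 1.775 0.8197013380894178
[ 0.61157602 -0.27307463  0.29302419] 314.1412459145641
[324.96618774 183.53124023]
2496 [322.64779874 184.17610063] ((0.5302678346633911, -0.25302672386169434), 0.026650134474039078)
```

View pics/w1.png

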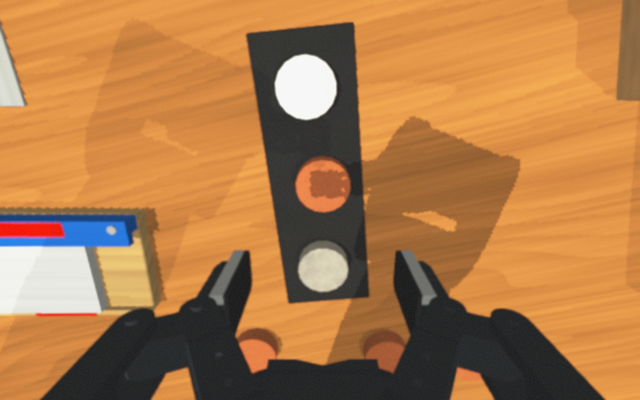

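The wrist view puts the stone at pixel (323,184), about (0.530, -0.254). That agrees with the top view to about 1.5 mm.

Emit:
drive_tool --moves '[[[0,0,0],[-0.003,0,0.045],0.07],[[0,0,0],[0,0,0.045],0.07],[[0,0,0],[0,0,0.035],0.07],[[0,0,0],[0,0,0.015],0.07],[[0,0,0],[0,0,0.005],0.07]]'

```text
time: 2.4
eef_pos: [0.5303, -0.254, 0.0232]
tcp_rot: [0.993, -0.121, -0.0, -0.0]
contact_force: [-0.2, -0.9, 0.1]
opening: 0.816
finger_force: 0.0
```

Emit:
drive_tool --moves '[[[0,0,0],[0,0,0],0.045],[[0,0,0],[0,0,0],0.045],[[0,0,0],[0,0,0],0.045],[[0,0,0],[0,0,0],0.045]]'

```text
time: 2.9
eef_pos: [0.5313, -0.2546, 0.0249]
tcp_rot: [0.993, -0.121, 0.001, 0.001]
contact_force: [-0.4, 0.6, 5.3]
opening: 0.573
finger_force: 26.5
```

Emit:
drive_tool --moves '[[[0,0,0],[0,0,-0.02],0.045],[[0,0,0],[0,0,-0.05],0.045],[[0,0,0],[0,0,-0.055],0.045],[[0,0,0],[-0.0175,-0.0527,0],0.045],[[0,0,0],[-0.0175,-0.0527,0],0.045]]'

```text
time: 3.52
eef_pos: [0.5217, -0.1425, 0.1503]
tcp_rot: [0.992, -0.122, 0.001, 0.0]
contact_force: [0.8, 2.0, -1.5]
opening: 0.571
finger_force: 26.4
```

Emit:
drive_tool --moves '[[[0,0,0],[-0.0175,-0.0527,0],0.045],[[0,0,0],[-0.0175,-0.0527,0],0.045],[[0,0,0],[-0.0175,-0.0527,0],0.045],[[0,0,0],[0,0,0.02],0.045],[[0,0,0],[0,0,0],0.045]]'

```text
time: 4.15
eef_pos: [0.5071, 0.0239, 0.1274]
tcp_rot: [0.993, -0.121, -0.002, -0.0]
contact_force: [-0.0, 1.1, -0.4]
opening: 0.571
finger_force: 26.4
```

Run:
```python
from m import *
import pickle
c=cam('wrist');save(c,'w2.png');pickle.dump(c,open('w2.pkl','wb'))
s=ctrl.get_state();print(s['eef_pos'],s['tcp_rot'],s['time'],s['opening'],s['finger_force'])
h=cv2.cvtColor(c['image'],cv2.COLOR_RGB2HSV).astype(int);H,S,V=[h[...,i] for i in range(3)]
o=np.array([.5287,.0928]);xa=np.array([.970,-.242]);ya=np.array([.242,.970])
W=lambda x,y,z:[*(o+x*xa+y*ya),z]
print(proj(c,[W(.0485,-.075,.034),W(.03,-.105,.034),W(.03,.05,.034),W(.005,.055,.026),W(-.052,-.075,.023)]).round())
```

```text
[0.50807296 0.02316772 0.12828428] [ 9.92637002e-01 -1.21124879e-01 -7.39370030e-04 -4.28420135e-06] 4.2 0.5696371083886594 26.358320116996765
[[328. 130.]
 [370. 157.]
 [150. 156.]
 [154. 186.]
 [326. 252.]]
```

View pics/w2.png

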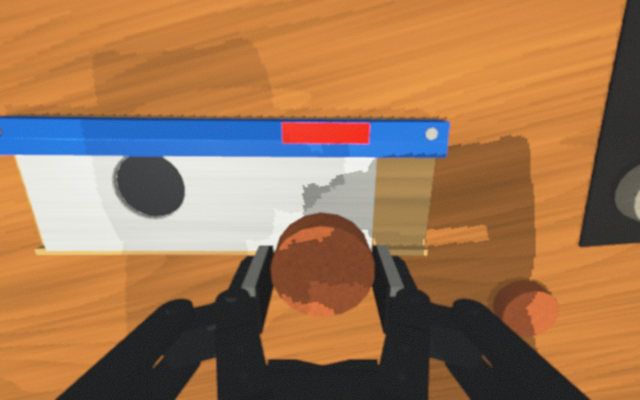

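The wrist view shows the red fence strip at (326,133), the recess at (149,186), and the stone held squarely between the pads. The base pose is right within about 2 mm.

Run:
```python
from m import *
import pickle
c=pickle.load(open('w2.pkl','rb'))
h=cv2.cvtColor(c['image'],cv2.COLOR_RGB2HSV).astype(int);H,S,V=[h[...,i] for i in range(3)]
m=blob(((H<6)|(H>174))&(S>190)&(V>150),(326,133));P=onz(c,cont(m),.034)[:,:2].astype(np.float32);r=cv2.minAreaRect(P);print('strip',r)
m=blob((V<85)&(S<120),(149,186));k=cont(m);P=onz(c,k,.025)[:,:2].astype(np.float32);print('rec',k.mean(0),cv2.fitEllipse(P),cv2.minEnclosingCircle(P))
b=((H>100)&(H<125)&(S>150)&(V>60))|(((H<6)|(H>174))&(S>190)&(V>150));b[170:]=0
us=np.arange(40,430,10);vs=[np.where(b[100:,u])[0].max()+100 for u in us];vt=[np.where(b[100:,u])[0].min()+100 for u in us]
for v,z in((vs,.026),(vt,.034)):
  P=onz(c,np.c_[us,np.array(v)+(.5 if z<.03 else -.5)],z)[:,:2];l=cv2.fitLine(P.astype(np.float32),cv2.DIST_HUBER,0,.01,.01).ravel();d=l[:2]*np.sign(l[1]);n=np.array([d[1],-d[0]]);print('line dir',d,np.degrees(np.arctan2(d[0],d[1])),'n.P',n@l[2:])
  print('offset stone TCP', n@np.array([.5081,.0232]), 'along',d@np.array([.5081,.0232]))
print('r2')
```

```text
strip ((0.5558982491493225, 0.010386763140559196), (0.05836915224790573, 0.012283796444535255), 76.19071960449219)
rec [150.1878453  184.75690608] ((0.5472999215126038, 0.14826728403568268), (0.04614079371094704, 0.04831889271736145), 154.25152587890625) ((0.5476886034011841, 0.14841747283935547), 0.024669665843248367)
line dir [0.24502034 0.96951795] 14.183035 n.P 0.51871055
offset stone TCP 0.4869275964856148 along 0.14698765357285737
line dir [0.24220909 0.9702241 ] 14.016958 n.P 0.54598963
offset stone TCP 0.487351605373621 along 0.14557563824802636
r2
```

Emit:
drive_tool --moves '[[[0,0,0],[0,0,0.04],0.045],[[0,0,0],[0,0,0.025],0.045],[[0,0,0],[0,0,0.008],0.045],[[0,0,0],[0,0,0.002],0.045],[[0,0,0],[0,0,0],0.045]]'

```text
time: 4.82
eef_pos: [0.5098, 0.0226, 0.0546]
tcp_rot: [0.993, -0.122, 0.001, 0.0]
contact_force: [-0.6, 0.4, -0.2]
opening: 0.57
finger_force: 26.4
```

Emit:
drive_tool --moves '[[[0,0,0],[0,0,0.001],0.045],[[0,0,0],[0,0,0.001],0.045],[[0,0,0],[0,0,0.001],0.045],[[0,0,0],[0,0,0],0.045]]'

```text
time: 5.32
eef_pos: [0.5087, 0.023, 0.0503]
tcp_rot: [0.993, -0.121, -0.0, -0.0]
contact_force: [0.4, 0.8, -1.0]
opening: 0.569
finger_force: 26.4
```

Emit:
drive_tool --moves '[[[0,0,0],[0,0,0.001],0.045],[[0,0,0],[0,0,0.001],0.045],[[0,0,0],[0,0,0],0.045]]'

```text
time: 5.7
eef_pos: [0.5086, 0.023, 0.0482]
tcp_rot: [0.993, -0.121, -0.0, -0.0]
contact_force: [0.1, 0.6, -0.8]
opening: 0.57
finger_force: 26.4
```

Emit:
drive_tool --moves '[[[0,0,0],[0,0,0.001],0.045],[[0,0,0],[0,0,0],0.045],[[0,0,0],[0,0,0],0.045]]'

```text
time: 6.08
eef_pos: [0.5088, 0.0229, 0.0473]
tcp_rot: [0.993, -0.121, -0.0, -0.0]
contact_force: [-0.5, -0.6, -0.0]
opening: 0.571
finger_force: 26.4
```

Emit:
drive_tool --moves '[[[0,0,0],[0,0,0.0008],0.045],[[0,0,0],[0,0,0],0.045],[[0,0,0],[0,0,0],0.045]]'

```text
time: 6.45
eef_pos: [0.5091, 0.0229, 0.0469]
tcp_rot: [0.993, -0.121, 0.0, 0.0]
contact_force: [-0.4, 0.3, 2.7]
opening: 0.576
finger_force: 26.5
```

Emit:
drive_tool --moves '[[[0,0,0],[0,0,0],0.06],[[0,0,0],[0,0,0],0.06],[[0,0,0],[0,0,0],0.06],[[0,0,0],[0,0,0],0.06]]'

```text
time: 6.95
eef_pos: [0.5087, 0.0229, 0.0464]
tcp_rot: [0.993, -0.121, -0.0, -0.0]
contact_force: [-0.9, -0.3, -0.5]
opening: 0.703
finger_force: 0.0
```

Run:
```python
from m import *
c=cam('wrist');save(c,'w3.png');s=ctrl.get_state();print(s['eef_pos'],s['opening'],s['contact_force'])
```

```text
[0.50869128 0.02294269 0.04644082] 0.7049632511839785 [-0.13207924 -0.02854474  1.16060945]
```

View pics/w3.png

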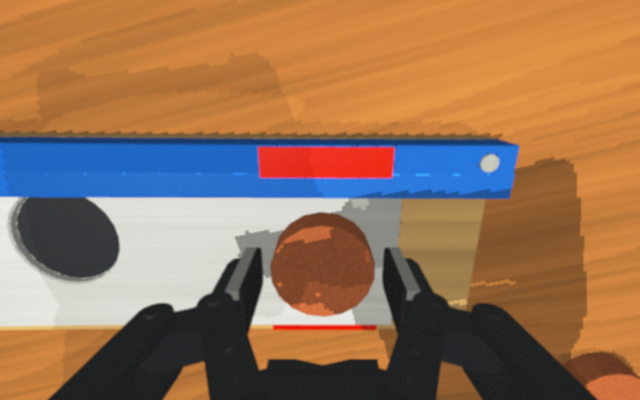

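The stone lies free on the plate at (322,264), between the red marks, with clear gaps to both pads and a small gap to the fence. Next I yaw about 10° toward the fence and push with the trailing pad.

Emit:
drive_tool --moves '[[[0,0,0.17],[0,0,0],0.06],[[0,0,0],[0,-0.0025,0],0.06],[[0,0,0],[0,-0.0046,0],0.06],[[0,0,0],[0,-0.0046,0],0.06],[[0,0,0],[0,-0.0046,0],0.06]]'

```text
time: 7.62
eef_pos: [0.5154, 0.0382, 0.0465]
tcp_rot: [0.979, -0.205, 0.0, -0.0]
contact_force: [0.5, -1.6, -0.0]
opening: 0.699
finger_force: 0.1
```

Emit:
drive_tool --moves '[[[0,0,0],[0,-0.0046,0],0.06],[[0,0,0],[0,-0.0046,0],0.06],[[0,0,0],[0,-0.0046,0],0.06],[[0,0,0],[0,-0.0046,0],0.06],[[0,0,0],[0,-0.0046,0],0.06]]'

```text
time: 8.25
eef_pos: [0.5247, 0.0592, 0.0465]
tcp_rot: [0.979, -0.205, 0.0, -0.0]
contact_force: [0.1, -0.1, 0.2]
opening: 0.698
finger_force: 0.1
```

Emit:
drive_tool --moves '[[[0,0,0],[0,-0.0046,0],0.06],[[0,0,0],[0,-0.0046,0],0.06],[[0,0,0],[0,-0.0046,0],0.06]]'

```text
time: 8.62
eef_pos: [0.5302, 0.0718, 0.0465]
tcp_rot: [0.979, -0.205, -0.0, 0.0]
contact_force: [-0.1, -0.6, -0.6]
opening: 0.703
finger_force: 0.1
```

Run:
```python
from m import *
c=cam('wrist');save(c,'w4.png');s=ctrl.get_state();print(s['eef_pos'],s['tcp_rot'],s['opening'],s['contact_force'])
n=np.array([.970,-.242]);d=np.array([.242,.970]);print('base xy',n@s['eef_pos'][:2]-.490,d@s['eef_pos'][:2]-.2195)
```

```text
[0.53042818 0.07220645 0.04661339] [ 9.78753579e-01 -2.05039919e-01  1.91001789e-04 -1.66546408e-04] 0.7037191800624581 [-0.20319663  0.24362698  0.65999017]
base xy 0.007041372814593161 -0.02109612708180822
```

View pics/w4.png

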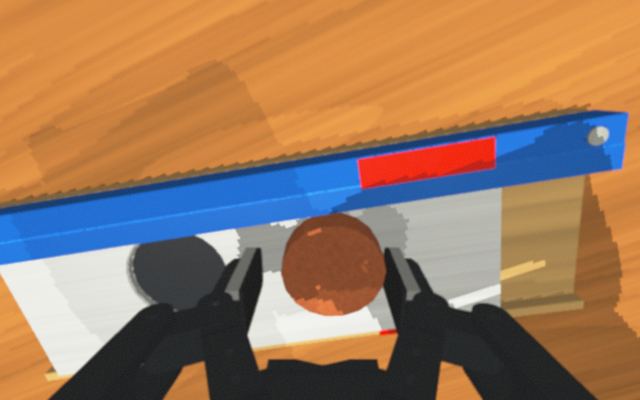

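The stone is now at (334,264), at or within about 1 mm of the fence, and the pad is pushing it with negligible force. I continue along the fence.

Emit:
drive_tool --moves '[[[0,0,0],[-0.0006,-0.0045,0],0.06],[[0,0,0],[-0.0006,-0.0045,0],0.06],[[0,0,0],[-0.0006,-0.0045,0],0.06],[[0,0,0],[-0.0006,-0.0045,0],0.06],[[0,0,0],[-0.0006,-0.0045,0],0.06]]'

```text
time: 9.3
eef_pos: [0.5364, 0.0937, 0.0465]
tcp_rot: [0.979, -0.205, -0.0, -0.0]
contact_force: [-0.3, -0.6, -0.8]
opening: 0.699
finger_force: 0.1
```

Emit:
drive_tool --moves '[[[0,0,0],[-0.0006,-0.0045,0],0.06],[[0,0,0],[-0.0006,-0.0045,0],0.06],[[0,0,0],[-0.0006,-0.0045,0],0.06],[[0,0,0],[-0.0006,-0.0045,0],0.06],[[0,0,0],[-0.0006,-0.0045,0],0.06]]'

```text
time: 9.93
eef_pos: [0.5427, 0.1155, 0.0465]
tcp_rot: [0.979, -0.205, -0.0, 0.0]
contact_force: [-0.0, -0.3, 0.4]
opening: 0.7
finger_force: 0.1
```

Emit:
drive_tool --moves '[[[0,0,0],[-0.0006,-0.0045,0],0.06],[[0,0,0],[-0.0006,-0.0045,0],0.06],[[0,0,0],[-0.0006,-0.0045,0],0.06],[[0,0,0],[-0.0006,-0.0045,0],0.06]]'

```text
time: 10.42
eef_pos: [0.5478, 0.1329, 0.0466]
tcp_rot: [0.979, -0.205, 0.0, 0.0]
contact_force: [-0.2, -0.2, 0.0]
opening: 0.706
finger_force: 0.1
```

Run:
```python
from m import *
c=cam('wrist');save(c,'w5.png');s=ctrl.get_state();print(s['eef_pos'],s['opening'],s['contact_force'])
n=np.array([.970,-.242]);d=np.array([.242,.970]);print('base xy',n@s['eef_pos'][:2]-.490,d@s['eef_pos'][:2]-.2195)
```

```text
[0.54796648 0.13332182 0.0466123 ] 0.7037341637460602 [-0.3764894   0.22058148  0.51714255]
base xy 0.009263602728982523 0.04243004781499751
```

View pics/w5.png

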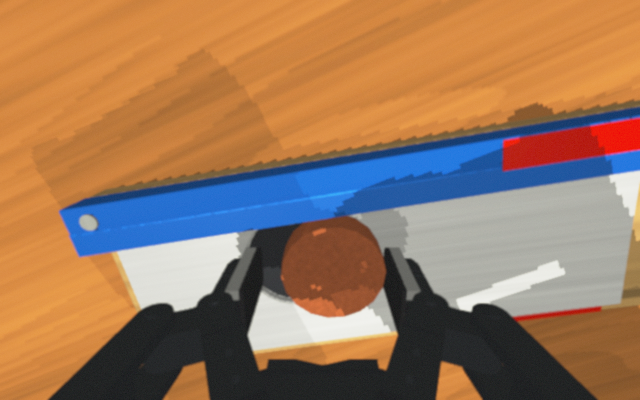

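The stone is against the fence at (333,266) and partly over the recess, whose dark edge shows at (265,262). About 20 mm remain, so I slow down.

Emit:
drive_tool --moves '[[[0,0,0],[-0.0005,-0.003,0],0.06],[[0,0,0],[-0.0005,-0.003,0],0.06],[[0,0,0],[-0.0005,-0.003,0],0.06],[[0,0,0],[-0.0005,-0.003,0],0.06],[[0,0,0],[-0.0003,-0.002,0],0.06]]'

```text
time: 11.1
eef_pos: [0.5512, 0.1466, 0.0465]
tcp_rot: [0.979, -0.205, 0.0, -0.0]
contact_force: [0.1, -0.4, 0.7]
opening: 0.703
finger_force: 0.0
```

Emit:
drive_tool --moves '[[[0,0,0],[-0.0003,-0.0015,0],0.06],[[0,0,0],[-0.0003,-0.0015,0],0.06],[[0,0,0],[-0.0003,-0.0015,0],0.06]]'

```text
time: 11.48
eef_pos: [0.5522, 0.1509, 0.0465]
tcp_rot: [0.979, -0.205, 0.0, 0.0]
contact_force: [-0.3, -0.3, 0.5]
opening: 0.707
finger_force: 0.0
```

Run:
```python
from m import *
c=cam('wrist');save(c,'w6.png');s=ctrl.get_state();print(s['eef_pos'],s['opening'],s['contact_force'])
n=np.array([.970,-.242]);d=np.array([.242,.970]);print('base xy',n@s['eef_pos'][:2]-.490,d@s['eef_pos'][:2]-.2195)
for nm in ('w5.png','w6.png'):
  h=cv2.cvtColor(cv2.imread('pics/'+nm),cv2.COLOR_BGR2HSV).astype(int);m=blob((h[...,0]<14)&(h[...,1]>125)&(h[...,2]>60),(333,266));k=cont(m);print(m.sum(),cv2.minEnclosingCircle(k),cv2.boundingRect(k))
```

```text
[0.5522546  0.15108775 0.04656393] 0.7014815026981841 [-0.6419464  -0.64794261 -0.01866026]
base xy 0.00912372927920152 0.0607007293169847
8188 ((332.9130554199219, 266.478271484375), 53.401939392089844) (281, 217, 106, 100)
7849 ((333.505126953125, 263.31024169921875), 52.23313903808594) (282, 216, 103, 97)
```

View pics/w6.png

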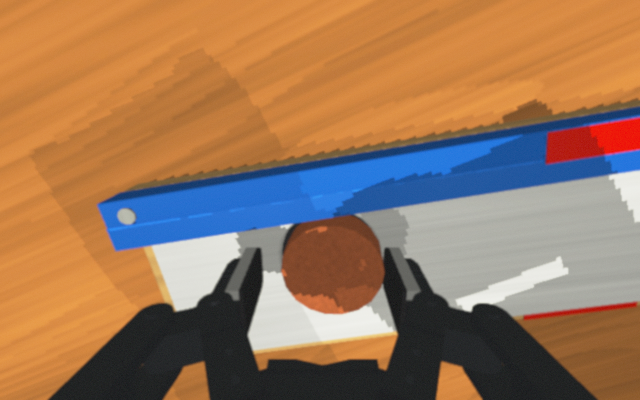

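The stone at (333,263) nearly covers the recess, with a thin dark sliver at its upper left, (288,235). Its size suggests it has just dropped. A small nudge forward will confirm.

Emit:
drive_tool --moves '[[[0,0,0],[-0.0002,-0.001,0],0.06],[[0,0,0],[-0.0002,-0.001,0],0.06],[[0,0,0],[0,0,0],0.06]]'

```text
time: 11.9
eef_pos: [0.5526, 0.1529, 0.0465]
tcp_rot: [0.979, -0.205, 0.0, -0.0]
contact_force: [-0.1, -0.2, 0.2]
opening: 0.706
finger_force: 0.0
```

Run:
```python
from m import *
c=cam('wrist');save(c,'w7.png')
for nm in ('w6.png','w7.png'):
  h=cv2.cvtColor(cv2.imread('pics/'+nm),cv2.COLOR_BGR2HSV).astype(int);m=blob((h[...,0]<14)&(h[...,1]>125)&(h[...,2]>60),(333,266));k=cont(m);print(m.sum(),cv2.minEnclosingCircle(k),cv2.boundingRect(k))
s=ctrl.get_state();print(s['finger_force'],s['contact_force'],s['eef_pos'])
```

```text
7849 ((333.505126953125, 263.31024169921875), 52.23313903808594) (282, 216, 103, 97)
7600 ((333.2380065917969, 261.46087646484375), 51.475303649902344) (283, 216, 102, 95)
0.0 [ 0.45157135  0.43117156 -0.00070082] [0.55263398 0.1528957  0.04653908]
```

Emit:
drive_tool --moves '[[[0,0,0],[-0.0002,-0.001,0],0.06],[[0,0,0],[-0.0002,-0.001,0],0.06],[[0,0,0],[0,0,0],0.06]]'

```text
time: 12.32
eef_pos: [0.5526, 0.1539, 0.0464]
tcp_rot: [0.979, -0.205, -0.001, 0.001]
contact_force: [-1.6, -4.2, 1.2]
opening: 0.7
finger_force: 2.6
```

Run:
```python
from m import *
c=cam('wrist');save(c,'w8.png')
for nm in ('w5.png','w6.png','w7.png','w8.png'):
  h=cv2.cvtColor(cv2.imread('pics/'+nm),cv2.COLOR_BGR2HSV).astype(int);m=blob((h[...,0]<14)&(h[...,1]>125)&(h[...,2]>60),(333,266));k=cont(m);print(m.sum(),cv2.boundingRect(k))
s=ctrl.get_state();print(s['finger_force'],s['contact_force'],s['eef_pos'])
a=[cv2.resize(cv2.imread('pics/%s.png'%n)[195:335,230:430],None,fx=2,fy=2,interpolation=2) for n in('w5','w6','w7','w8')]
cv2.imwrite('pics/cmp.png',np.vstack([np.hstack(a[:2]),np.hstack(a[2:])]))
```

```text
8188 (281, 217, 106, 100)
7849 (282, 216, 103, 97)
7600 (283, 216, 102, 95)
7621 (283, 215, 103, 96)
2.560843750834465 [-1.3983064  -4.83650203  1.3600551 ] [0.55264032 0.15394108 0.04640782]
```

View pics/cmp.png

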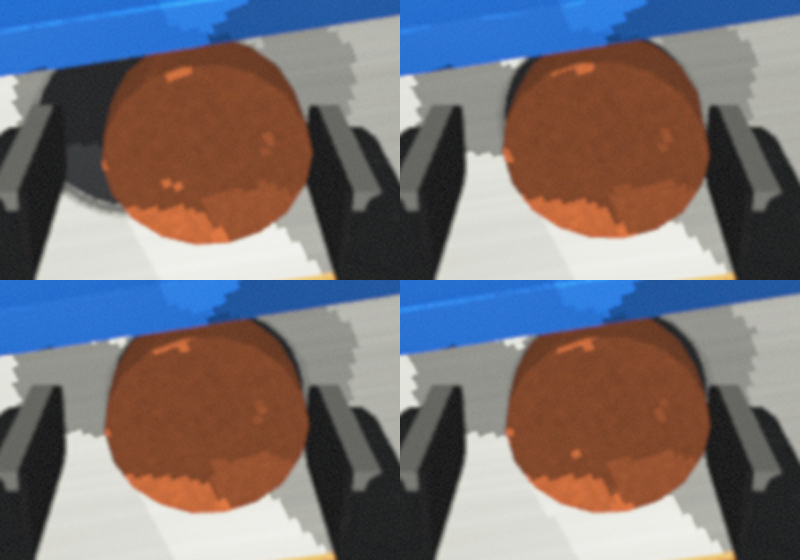

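After the nudge, the stone stops against the recess edge at about 5 N. The crescent is gone on the leading side, dark on the trailing side, and the disc appears 4% smaller, so it has dropped. I back off, open and lift.

Emit:
drive_tool --moves '[[[0,0,0],[0,0.005,0],0.065],[[0,0,0],[0,0.0035,0],0.07],[[0,0,0],[0,0,0],0.07],[[0,0,0],[0,0,-0.01],0.07],[[0,0,0],[0,0,-0.03],0.07]]'

```text
time: 13.0
eef_pos: [0.5483, 0.1471, 0.0857]
tcp_rot: [0.979, -0.205, -0.002, 0.0]
contact_force: [0.4, -0.1, 0.7]
opening: 0.819
finger_force: 0.0
```

Emit:
drive_tool --moves '[[[0,0,0],[0,0,-0.05],0.07],[[0,0,0],[0,0,-0.05],0.07],[[0,0,0],[-0.05,0,-0.03],0.07],[[0,0,0],[-0.03,0,0],0.07],[[0,0,0],[0,0,0],0.07]]'

```text
time: 13.62
eef_pos: [0.4753, 0.1801, 0.2178]
tcp_rot: [0.979, -0.204, 0.001, -0.0]
contact_force: [0.6, -0.0, -0.3]
opening: 0.815
finger_force: 0.0
```

Run:
```python
from m import *
s=ctrl.get_state();print(s['eef_pos'],s['contact_force'])
cs={n:cam(n) for n in('wrist','top')}
a=cs['wrist']['image'][:,:,::-1];
R=cs['wrist'];h=cv2.cvtColor(R['image'],cv2.COLOR_RGB2HSV).astype(int)
q=proj(R,[[.5475,.148,.04]])[0];print(q)
m=blob((h[...,0]<14)&(h[...,1]>125)&(h[...,2]>60),q);k=cont(m)
for z in(.040,.044):
  P=onz(R,k,z)[:,:2].astype(np.float32);(c,(w,hh),_)=cv2.minAreaRect(P);c=np.array(c);print(z,c,w,hh,'base',c@[.970,-.242]-.490,c@[.242,.970]-.2195)
x,y=int(q[0]),int(q[1]);x0=max(0,x-100);y0=max(0,y-75)
crop=cv2.resize(a[y0:y0+150,x0:x0+200],(400,300),interpolation=2)
t=cs['top']['image'][:,:,::-1];tq=proj(cs['top'],[[.5475,.148,.04]])[0].astype(int);tc=cv2.resize(t[max(0,tq[1]-60):tq[1]+60,tq[0]-80:tq[0]+80],(400,300),interpolation=2)
cv2.imwrite('pics/fin.png',np.hstack([crop,tc]))
```

```text
[0.47527049 0.18010213 0.21777374] [ 0.63400939 -0.04235447 -0.26042931]
[323.6492685   89.33271962]
0.04 [0.54811531 0.15031788] 0.04774066433310509 0.04662679508328438 base 0.005294927299022645 0.058952246963977856
0.044 [0.54812878 0.15028776] 0.04711153358221054 0.04601232707500458 base 0.0053152817189693335 0.058926295071840246
```

View pics/fin.png

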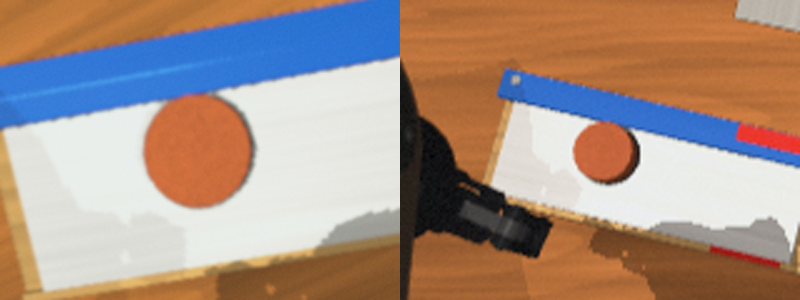

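The stone sits at base (5.3, 59) mm, with a dark crescent only on the trailing side. It looks flat and is clear of the gripper.

```bash
python3 -c "
from plant import ctrl
print(ctrl.sign_off())"
```

```text
the job is handed in; nothing more can be done
None
```

The job is handed in, but the sign-off returned no verdict: camera views and push force indicate the red-brown stone was set down at the start end, slid along the fence and dropped flat into the recess, then released (about 14 s used, about 5 N peak push measured).

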